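# Load the shaker and wind its timer

## Task

Put the blue vial rack on the shaker's rear platform, lowering it gently so that it stands flat inside the four steel corner lips, and let go of it. Then wind the timer knob clockwise until its pointer is past the red top mark, turn it back down until the pointer lines up with the green rider, and let go. Leave the green rider where it is and do not knock the bottles or the beaker about.

Things in the scene. Friction and masses are not known exactly. Their poses are not given: they have to be found in the camera images.
- rack: Blue rack full of small capped vials, 62 mm (its x) by 176 mm (y) by 39 mm high, loose, 0.2 to 0.3 kg. Origin at the centre of its underside. Grasp it at the middle across its 62 mm width, from above: its long sides are the edges of two plates, 0 to 6 mm and 20 to 24 mm above its underside; the caps reach 39 mm. Either end may go either way round on the platform.
- rack_centre (a point): Centre of the vial rack, half-way up (19.5 mm above its underside); x across the 62 mm width, y along the 176 mm length, z up.
- platform_centre (a point): Centre of the top of the black mat on the shaker's rear platform, 62 mm above the worktop; axes as the shaker's: y along the platform's length, z up. Four steel corner lips, 12 mm higher than the mat, leave 82 mm (x) by 194 mm (y) for the rack; the middle 150 mm of both long sides are open, so fingers can go down there.
- timer (a joint): Angle of the timer knob in rad. It grows as the knob is turned clockwise seen from above; 0 is the zero mark, where the pointer looks along the shaker's +y; 2.4 is the red top mark (the last of 13 marks, 0.2 rad apart; red on dial and rim); the stop is at 2.75. It turns stiffly (about 0.08 N m) and stays where it is left.
- knob_grip (a point): Point on the timer knob's vertical axis at the height to grip, 99 mm above the worktop. The black bar handle is 15 mm thick, 68 mm long and reaches from 81 to 111 mm above the worktop, on a round skirt 74 mm wide whose top is at 83 mm. Axes turn with the knob: y along the bar towards the pointer, x across its 15 mm thickness, z up.
- pointer_tip (a point): Point 50 mm from the knob's axis in the direction of the orange pointer; it turns with the knob.
- rider (a joint): Angle of the green rider in rad, in the same sense and from the same zero as the timer knob: the knob is set when its angle equals this one. The rider sits stiffly on the black rim of the dial; do not move it.
- rider_tip (a point): Point 50 mm from the knob's axis in the direction of the green rider (an 11 mm block at 57 to 68 mm from the axis, 80 mm above the worktop at its top). The pointer tip must come to stand over this point.
- amber_bottle: Bystander: amber bottle with black cap, 60 mm diameter, 122 mm high. Origin at its underside.
- blue_cap_bottle: Bystander: small clear bottle with blue cap, 56 mm diameter, 108 mm high. Origin at its underside.
- wash_bottle: Bystander: white wash bottle with red spout, 67 mm diameter, 215 mm high. Origin at the level of its underside, 20 mm off the bottle's own axis.
- beaker: Bystander: small beaker, 45 mm diameter, 56 mm high. Origin at its underside.
- shaker: Fixed grey and white bench shaker, 290 mm (x) by 250 mm (y), its place and yaw vary. Origin at the centre of its underside; x points to the back (away from the robot), y to the left. The rear platform carries the load; the white console with the timer dial is in front, 70 mm high, its rear edge at the origin (82 mm in front of the platform's centre).

How it is judged (in metres and radians):
On the way, in this order (a step that is already met when the one before it is completed fails the run):
1. the rack stands flat inside the platform's corner lips, released (x of rack_centre in the frame of platform_centre between -0.013 and 0.013 m and y of rack_centre in the frame of platform_centre between -0.013 and 0.013 m and z of rack_centre in the frame of platform_centre between 0.014 and 0.0235 m and angle between rack_centre's own z axis and vertical below 0.06 rad and angle between the y axis of rack_centre and the y axis of platform_centre, either way round below 0.2 rad and contact force between the fingers and rack below 0.2 N and linear speed of rack below 0.02 m/s), for 0.2 s.
2. the timer is wound past the red top mark (value of joint timer above 2.42 rad), for 0.05 s.
3. the timer is turned back down to the green rider (horizontal distance between pointer_tip and rider_tip below 0.006 m and velocity of joint timer between -0.05 and 0.05 rad/s), for 0.2 s.
At the end, for the whole second after the job is handed in: Rack released, at rest, flat on the mat inside the corner lips (centre within 13 mm each way, tilt under 0.06 rad); timer, once past the red mark, at rest and released with its pointer at the green rider (50 mm points within 6 mm, about 0.12 rad) (all of step 1 and all of step 3); the robot touches nothing.
It fails at once if the green rider is shifted (distance of rider_tip from where it was at the start of the episode above 0.006 m).
It fails at once if the rack is dropped (contact force between the fingers and rack below 0.2 N and linear speed of rack above 0.5 m/s).
It fails at once if a bottle or the beaker is knocked away (over 40 mm) or over (distance of any of amber_bottle, blue_cap_bottle, wash_bottle, beaker from where it was at the start of the episode above 0.04 m or angle between any of amber_bottle, blue_cap_bottle, wash_bottle, beaker's own z axis and vertical above 0.5 rad).
It also fails if it takes over 72 s, if anything falls off the work surface, if the arm or the gripper's body presses on something with over 40 N, if the wrist force passes 120 N, or if a joint passes its speed limit or range.

## Robot

A 6-joint arm with a two-finger parallel gripper is mounted at the origin on a cart in front of the work surface, level with it; the furniture and walls round the work are solid. World frame = base frame: x ahead of the robot, y to its left, z up, the work surface at z = 0. Lengths are in mm, angles in degrees, forces in N, time in s.
With the tool pointing down it reaches from about 300 to 850 mm from the base axis. Payload 4.2 kg.
Tool frame: the origin (TCP) lies between the finger pads; the fingertips stand ahead of it and the grasp point (between the pads) lies 3 mm ahead of it (nose_length is the z of the fingertips in the tool frame, in mm); z points along the fingers, y is the line along which they close (so a half turn about z gives the same grasp; the last joint's range is limited). The gripper opens to 91 mm and grips with 3 to 60 N. Pads are 32 mm wide; open, the fingers measure 118 mm over their backs; the gripper's body (76 mm by 178 mm) begins 60 mm behind the grasp point.
Start: joints at [70.13, 18.312, 89.639, -0, 72.044, -1.146], TCP at [184.585, 544.582, 235.976] pointing down, gripper open.
Joint ranges: [-177.97, 177.97], [-48.28, 115.42], [12.27, 149.76], [-77.06, 257.06], [2.81, 150.46], [-146.56, 146.56]. Speed limits (degrees/s): [147.25, 147.25, 180, 180, 180, 180].

## Interface

Orientations are given as [roll, pitch, yaw] about the fixed x, y, z axes, in that order (R = Rz(yaw) Ry(pitch) Rx(roll)).
In Python, from workcell import state, grab_frame, camera_params, job_done, nose_length gives the robot as it stands.
- The arm moves only by the tool step_arm, never from a script. Its argument "plan" is a list that holds one entry, the list of rows, each a list of 5 numbers: the shift along the tool's x, y, z in cm, then the turn about the tool's z in rad, then the opening, from 0 (shut) to 1 (fully open). In form: [[[x, y, z, turn, gripper], ...]]. A call has 1 to 20 rows; each row is the pose to reach, as a shift and turn from the pose commanded when the call began, along the tool's axes at that moment; what a row does not reach only later rows make up. A row lasts 1/8 s, in which the tool goes at most 62.5 mm and 10.7 degrees, less where a joint would pass 70% of its speed; a pose out of reach is approached as far as the arm can. A call with a gripper value outside its range is refused whole. The fingers move at their own pace and stop on an object; "newtons" is the grip in N (left out, the last holds). Time passes only in rows, so rows that repeat a pose let the fingers close. It gives the time, the measured TCP pose, the force, the opening and the grip force at its end, in the units of the state.
- state(): the state, without advancing time (a new reading comes with each control period).
- grab_frame(name): name is "scene" or "top" or "wrist"; returns the picture (400x640x3 uint8, blue, green, red); there is no depth.
- camera_params(name): a dict with "camera_matrix" (3x3 intrinsics, pixels), "R" (3x3) and "t" (3): a world point X has camera coordinates R X + t; the wrist camera has in their place "mount" (4x4, takes a point from camera to tool coordinates, whose origin is the TCP and whose axes are the flange's). Camera axes: x right, y down, z forward; pixel columns grow to the right and rows downward; lengths in mm; the calibration is good to about 2 mm. A picture is of the moment at which its call begins: read the wrist's pose just before it. camera_params takes no time and is no camera call.
- job_done(): hands the job in; it is judged then, once.
The state is a dict: "time_s": time; "qpos": joint angles; "qvel": joint speeds; "effort": joint torques, N m; "ee_pos": TCP position; "ee_rot": TCP orientation; "force": force on the tool from outside, world axes, zero at the start; "torque": the same for the moment, N m; "gripper_width": finger opening in mm; "gripper_force": force on a finger pad.
Only numpy, scipy, OpenCV 4.12 (cv2) and the standard library are available. Lean on these libraries where they do the work, as an engineer would, in place of code of your own. Each camera call takes 0.05 s, during which the arm holds its last target. There are 200 camera calls.

## Working session

There is one attempt and no reset: what is moved stays moved. The work goes in short steps, Python scripts to look and compute and a tool call to move; the robot and the scene stay as the last step left them, time stands still between calls to the robot, and variables do not carry over. Pictures are saved under pics/ and viewed, at most 10 in all, crops included, and the job is handed in when it is done.

Besides the shell and the picture viewer there is one more tool, called after "Emit:" as name(argument=value, ...) on one line, values as JSON. step_arm: Moves the arm, as the interface text tells. Its arguments: {"type":"object","properties":{"plan":{"type":"array","items":{"type":"array","items":{"type":"array","items":{"type":"number"}}}},"newtons":{"type":"number"}},"required":["plan"]}

```bash
mkdir -p pics; ls; python3 - <<'E'
from workcell import *
import cv2
print(state()); print(nose_length if not callable(nose_length) else nose_length())
for n in("scene","top"):
    cv2.imwrite(f"pics/{n}0.png",grab_frame(n)); print(n,camera_params(n))
print(camera_params("wrist"))
E
```

```text
pics
{'time_s': 0.0, 'qpos': array([ 7.01297389e+01,  1.83512249e+01,  8.97072466e+01, -5.05403911e-04,
        7.20437482e+01, -1.14527647e+00]), 'qvel': array([-0.07253188, -0.00569211,  0.02450716, -0.00877376, -0.08058022,
       -0.14272235]), 'effort': array([-4.06709423e-04, -4.12451828e+01, -2.31971276e+01,  7.24875228e-02,
        4.57013806e-02, -1.42106096e-04]), 'ee_pos': array([184.42437838, 544.12071117, 235.11872769]), 'ee_rot': array([-1.79897791e+02, -1.56270498e-03,  1.61275170e+02]), 'force': array([ 0.13531462,  0.00790268, -0.42016235]), 'torque': array([-0.0436027 , -0.00760938,  0.03238905]), 'gripper_force': 0.0, 'gripper_width': 90.80755702690801}
22.0
scene {'camera_matrix': array([[443.25480923,   0.        , 317.42658638],
       [  0.        , 443.25480923, 196.06970711],
       [  0.        ,   0.        ,   1.        ]]), 'R': array([[ 0.72558628, -0.68811223, -0.00510915],
       [-0.31195472, -0.32230748, -0.89375732],
       [ 0.61335862,  0.65009187, -0.44852175]]), 't': array([-289.5805623 ,  273.88414645, 1017.88887746])}
top {'camera_matrix': arr
[... 185 characters left out ...]
1397, -0.01172065],
       [-0.69808977, -0.33540055, -0.63259556],
       [ 0.5635792 ,  0.2875639 , -0.77439362]]), 't': array([-127.77156541,  433.80145505, 1631.00843347])}
{'camera_matrix': array([[329.87129082,   0.        , 312.93454248],
       [  0.        , 329.87129082, 199.64353302],
       [  0.        ,   0.        ,   1.        ]]), 'mount': array([[-3.27927717e-04, -9.64002175e-01, -2.65894150e-01,
         7.49314914e+01],
       [ 9.99999926e-01, -3.69633734e-04,  1.06809535e-04,
         3.67410993e-01],
       [-2.01248071e-04, -2.65894096e-01,  9.64002225e-01,
        -1.47723220e+02],
       [ 0.00000000e+00,  0.00000000e+00,  0.00000000e+00,
         1.00000000e+00]])}
```

View pics/scene0.png

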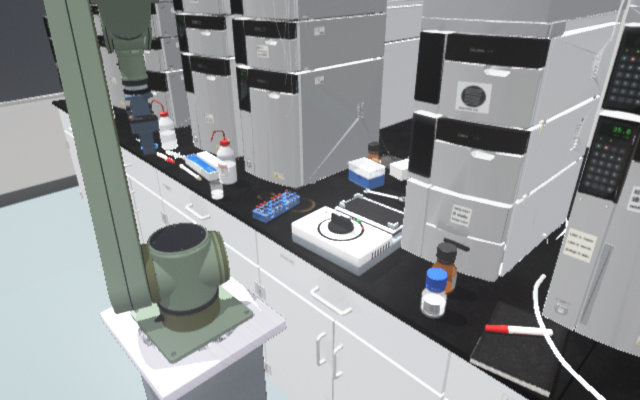

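View pics/top0.png

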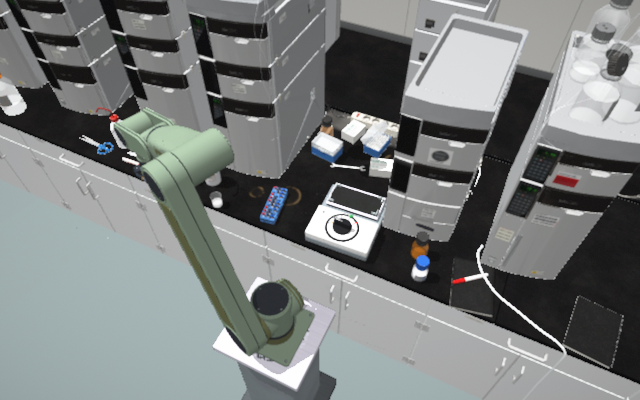

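The scene view shows the rack at about (277,205) and the shaker at about (345,235). In the top view they are at (273,205) and (347,222).

```bash
cat > h.py <<'E'
import numpy as np, cv2
from workcell import *
from scipy.spatial.transform import Rotation as Ro
def cam(n,st=None):
    p=camera_params(n);K=p["camera_matrix"]
    if n!="wrist": return K,p["R"],p["t"]
    T=np.eye(4);T[:3,:3]=Ro.from_euler("xyz",st["ee_rot"],degrees=True).as_matrix();T[:3,3]=st["ee_pos"]
    W=np.linalg.inv(T@p["mount"]);return K,W[:3,:3],W[:3,3]
def px2w(c,uv,z):
    K,R,t=c;d=R.T@np.linalg.inv(K)@np.array([*uv,1.]);o=-R.T@t
    return o+d*(z-o[2])/d[2]
def w2px(c,X):
    K,R,t=c;p=K@(R@np.asarray(X,float)+t);return p[:2]/p[2]
def tool(st,dX):  # world shift -> tool axes, cm
    return Ro.from_euler("xyz",st["ee_rot"],degrees=True).as_matrix().T@np.asarray(dX)/10
E
python3 - <<'E'
from h import *
im=cv2.imread("pics/top0.png")
cv2.imwrite("pics/topc.png",cv2.resize(im[170:270,240:400],None,fx=5,fy=5,interpolation=cv2.INTER_CUBIC))
c=cam("top")
print("rack",px2w(c,(273,205),25),"knob",px2w(c,(342,227),90),"bottle",px2w(c,(420,275),10),"cyl",px2w(c,(217,204),20))
E
```

```text
rack [450.35383801 260.13074841  25.        ] knob [426.64629381 -55.15334603  90.        ] bottle [ 406.56727158 -379.28495817   10.        ] cyl [358.67300753 472.27683357  20.        ]
```

View pics/topc.png

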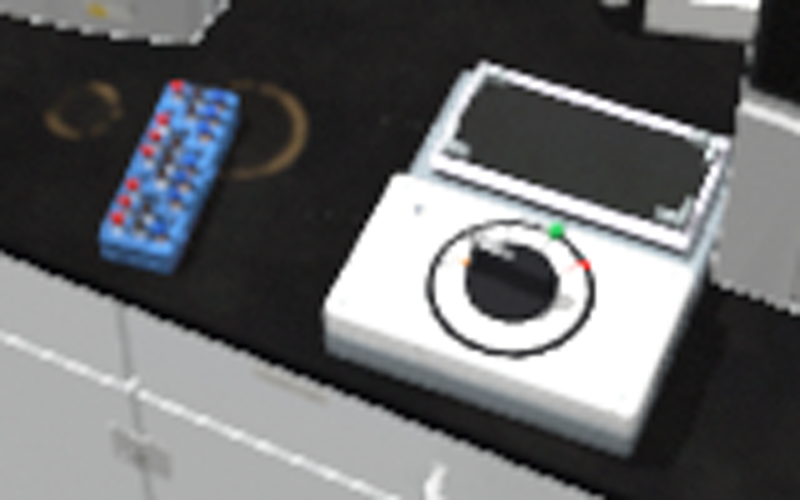

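The crop shows the rack running from about (205,90) to (140,250). The platform frame corners are near (482,65), (728,143), (690,245) and (432,165). The rider is at (557,231), the red mark at (586,265) and the dial centre at (510,287).

```bash
python3 - <<'E'
from h import *
c=cam("top")
f=lambda u,v,z:px2w(c,(240+(u-2)/5,170+(v-2)/5),z).round(1)
P=[f(*a,62) for a in((482,65),(728,143),(690,245),(432,165))]
print("plat",P,np.mean(P,0))
ctr=f(510,287,72);print("dial",ctr)
for n,u,v,z in(("rider",557,231,80),("red",586,265,76),("orange",467,262,76)):
    print(n,f(u,v,z))
print("rack ends top",f(178,82,24),f(238,95,24),f(170,255,24),f(103,238,24))
for k in range(2):
    a,b=P[1]-P[0],P[2]-P[3];print(np.degrees(np.arctan2(-a[1],-a[0])),np.degrees(np.arctan2(-b[1],-b[0])),np.linalg.norm(a));break
E
```

```text
plat [array([641.8,  66.6,  62. ]), array([ 651.1, -145.5,   62. ]), array([ 542.2, -155.4,   62. ]), array([527.9,  58.5,  62. ])] [590.75 -43.95  62.  ]
dial [438.3 -49.   72. ]
rider [497.1 -62.   80. ]
red [479.6 -93.8  76. ]
orange [442.9 -10.9  76. ]
rack ends top [544.8 302.5  24. ] [553.9 250.   24. ] [382.6 219.6  24. ] [374.2 276.1  24. ]
92.51065374826584 93.82474179076011 212.30379177018952
```

```bash
python3 - <<'E'
from h import *
c=cam("scene")
print("wash",px2w(c,(228,182),0),"beaker",px2w(c,(217,197),0))
st=state();print(tool(st,np.array([464,262,300])-st["ee_pos"]))
E
```

```text
wash [467.51095815 561.71379809   0.        ] beaker [369.62799944 481.86083343   0.        ]
[-35.53450092 -17.75714241  -6.45277699]
```

Emit:
step_arm(plan=[[[0,0,-6.5,0,1],[-5,-2.5,-6.5,-0.1,1],[-10,-5,-6.5,-0.2,1],[-15,-7.5,-6.5,-0.3,1],[-20,-10,-6.5,-0.4,1],[-25,-12.5,-6.5,-0.49,1],[-30,-15,-6.5,-0.49,1],[-35.5,-17.8,-6.5,-0.49,1],[-35.5,-17.8,-6.5,-0.49,1],[-35.5,-17.8,-6.5,-0.49,1],[-35.5,-17.8,-6.5,-0.49,1]]])

```text
time_s: 1.48
ee_pos: [462.7, 263.0, 300.9]
ee_rot: [180.0, -0.0, -170.5]
force: [-0.3, -0.3, -0.1]
gripper_width: 91.0
gripper_force: 0.0
```

```bash
python3 - <<'E'
from h import *
st=state();im=grab_frame("wrist");cv2.imwrite("pics/w1.png",im);np.save("w1.npy",st,allow_pickle=True)
print(st["ee_pos"],st["ee_rot"],st["qpos"])
E
```

```text
[462.70882458 262.99472796 300.86611243] [ 1.79983095e+02 -2.86381839e-02 -1.70547361e+02] [ 2.83600583e+01  1.24440455e+01  8.84659459e+01  2.57364021e-02
  7.91116247e+01 -7.10974426e+01]
```

View pics/w1.png

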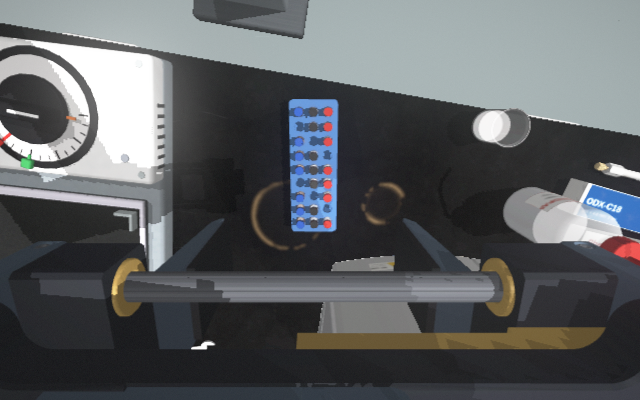

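The wrist view shows the rack's upper plate corners at (289,98), (337,99), (339,231) and (292,231). Part of the shaker is at left, with the orange pointer at (72,117), the rider at (27,163) and the red mark near (5,140).

```bash
python3 - <<'E'
from h import *
st=np.load("w1.npy",allow_pickle=True).item();c=cam("wrist",st)
P=np.array([px2w(c,p,24) for p in((289.5,99),(337,99.5),(338.5,231),(292,231))]);print(P.round(1))
m=P.mean(0);a=(P[2]+P[3]-P[0]-P[1])/2;b=(P[1]-P[0]+P[2]-P[3])/2
print(m,np.linalg.norm(a),np.linalg.norm(b),np.degrees(np.arctan2(a[1],a[0])))
print(tool(st,np.r_[m[:2],29]-st["ee_pos"]))
for n,p,z in(("orange",(72,117),74),("rider",(27,163),80)): print(n,px2w(c,p,z))
E
```

```text
[[382.2 220.8  24. ]
 [373.2 278.6  24. ]
 [542.6 312.2  24. ]
 [553.  249.3  24. ]]
[462.74157699 265.23415393  24.        ] 172.8958151161687 61.136306219698675 10.355329168171098
[-0.05359807  0.21234243 27.18665168]
orange [441.05146889  -9.24279043  74.        ]
rider [499.5981663  -56.33411289  80.        ]
```

Emit:
step_arm(plan=[[[0,0.2,5,-0.015,1],[0,0.2,10,-0.015,1],[0,0.2,15,-0.015,1],[0,0.2,20,-0.015,1],[0,0.2,23,-0.015,1],[0,0.2,25.5,-0.015,1],[0,0.2,27.2,-0.015,1],[0,0.2,27.2,-0.015,1],[0,0.2,27.2,-0.015,1],[0,0.2,27.2,-0.015,0.6],[0,0.2,27.2,-0.015,0.5],[0,0.2,27.2,-0.015,0.5],[0,0.2,27.2,-0.015,0.5],[0,0.2,27.2,-0.015,0.5]]], newtons=20)

```text
time_s: 3.28
ee_pos: [463.5, 264.0, 29.3]
ee_rot: [180.0, 0.0, -169.8]
force: [0.1, -0.9, 4.1]
gripper_width: 61.8
gripper_force: 20.0
```

Emit:
step_arm(plan=[[[0,0,-1,0,0.5],[0,0,-3,0,0.5],[0,0,-7,0,0.5],[0,0,-12,0,0.5],[0,0,-17,0,0.5],[0,0,-22,0,0.5],[0,0,-27,0,0.5],[0,0,-27,0,0.5]]])

```text
time_s: 4.28
ee_pos: [464.7, 264.8, 303.3]
ee_rot: [179.8, 0.5, -169.8]
force: [-0.4, 0.1, -3.3]
gripper_width: 61.8
gripper_force: 20.0
```

```bash
python3 - <<'E'
from h import *
c=cam("top");s=cam("scene")
print("left cab",px2w(c,(278,180),0),px2w(c,(234,155),0),px2w(s,(300,182),0),"right cab",px2w(c,(387,230),0),px2w(c,(455,240),0),px2w(s,(407,247),0),px2w(s,(500,278),0))
st=state();print(st["ee_pos"],st["gripper_width"],tool(st,np.array([560,140,300])-st["ee_pos"]))
E
```

```text
left cab [597.63999883 320.0324994    0.        ] [644.44928163 573.48582257   0.        ] [662.35255024 372.80568821   0.        ] right cab [ 551.86794319 -197.60352677    0.        ] [ 621.41061054 -452.04363359    0.        ] [ 588.91426159 -172.01492293    0.        ] [ 642.38455428 -423.72127561    0.        ]
[464.69886826 264.76563885 303.34954132] 61.7867680562316 [ -7.16399366 -13.96962706   0.35582655]
```

Emit:
step_arm(plan=[[[-2.5,-3.5,0,0,0.5],[-5,-7,0,0,0.5],[-7.5,-10.5,0,0,0.5],[-9.3,-13.4,0,0,0.5],[-9.3,-13.4,0,0,0.5],[-9.3,-13.4,0,0,0.5],[-9.3,-13.4,0,0,0.5]]])

```text
time_s: 5.15
ee_pos: [577.7, 149.3, 298.5]
ee_rot: [180.0, -0.1, -169.7]
force: [-0.5, -0.4, -2.7]
gripper_width: 62.1
gripper_force: 20.0
```

```bash
python3 - <<'E'
from h import *
st=state();im=grab_frame("wrist");cv2.imwrite("pics/w2.png",im);np.save("w2.npy",st,allow_pickle=True)
print(st["ee_pos"],st["ee_rot"],st["qpos"])
E
```

```text
[577.74878222 149.29208421 298.49717254] [ 1.79981896e+02 -6.77803930e-02 -1.69728095e+02] [ 1.33727870e+01  1.86051453e+01  8.02390694e+01  2.20016566e-02
  8.12224879e+01 -8.69024774e+01]
```

View pics/w2.png

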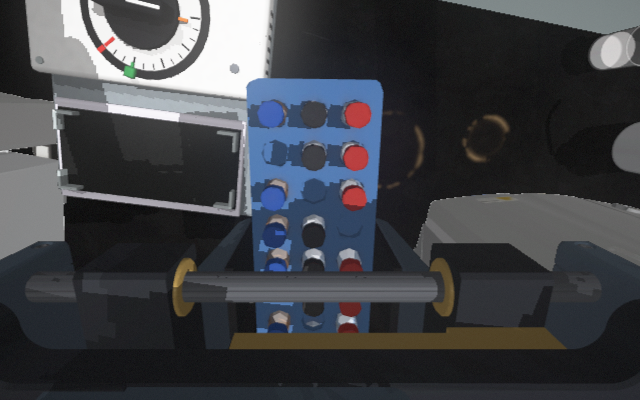

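The whole platform is visible at about (55–245, 100–215), with the dial above it. I'll enlarge that area.

```bash
python3 - <<'E'
import cv2
im=cv2.imread("pics/w2.png")
cv2.imwrite("pics/w2c.png",cv2.resize(im[0:220,40:255],None,fx=2.7,fy=2.7,interpolation=cv2.INTER_CUBIC))
E
```

```text
(no output)
```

View pics/w2c.png

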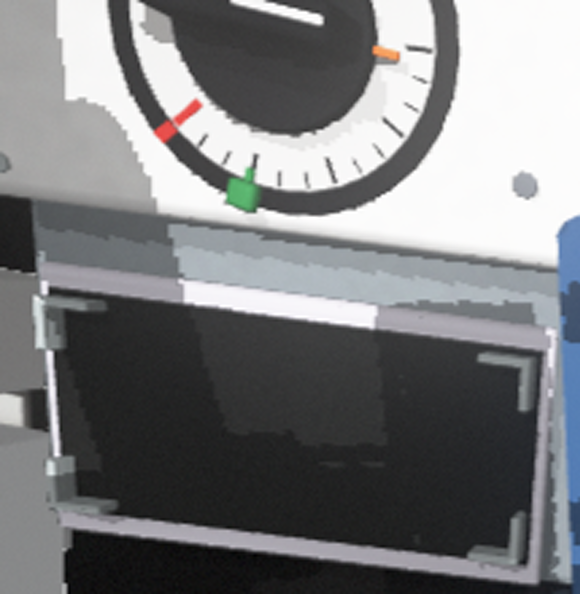

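In the crop the lips' outer corners are at about (47,297), (533,357), (521,563) and (58,510). The rider is at (243,190), its tick at (250,165), the orange pointer at (386,53) and the red mark at (180,120).

```bash
python3 - <<'E'
from h import *
st=np.load("w2.npy",allow_pickle=True).item();c=cam("wrist",st)
f=lambda u,v,z:px2w(c,(40+(u-1)/2.7,(v-1)/2.7),z)
def quad(P):
    P=np.array(P);a=(P[0]-P[1]+P[3]-P[2])/2;b=(P[3]-P[0]+P[2]-P[1])/2   # TL,TR,BR,BL ; TR-side is +y
    print(P.round(1)[:,:2].tolist(),P.mean(0).round(1),"len",np.linalg.norm(a),np.linalg.norm(b),"yaw",np.degrees(np.arctan2(-a[1],-a[0]))-90,np.degrees(np.arctan2(b[1],b[0])))
quad([f(*p,74) for p in((47,297),(533,357),(521,563),(58,510))])
quad([f(*p,60) for p in((40,268),(555,333),(540,583),(62,525))])
# dial: fit ellipse of rim: outer black ring, points by hand
R=[f(*p,74)[:2] for p in((110,30),(459,50),(310,214),(175,145),(420,155))]
from scipy.optimize import least_squares
r=least_squares(lambda q:[np.hypot(*(p-q[:2]))-q[2] for p in R],[435,-50,68]);print("dial",r.x,r.fun)
k=r.x[:2]
for n,p,z in(("orange",(386,53),76),("rider",(243,190),80),("ridertick",(250,170),74),("red",(180,120),73)):
    X=f(*p,z);d=X[:2]-k;print(n,X.round(1),np.hypot(*d),np.degrees(np.arctan2(d[1],d[0])))
E
```

```text
[[554.5, -137.6], [543.2, 58.0], [632.0, 63.3], [643.7, -135.0]] [593.3 -37.8  74. ] len 197.27565580065675 89.06242807717362 yaw 3.3317272969460276 2.5047481030528367
[[545.0, -150.4], [533.1, 63.0], [644.7, 70.1], [655.6, -143.6]] [594.6 -40.2  60. ] len 213.92527131200603 111.31407951878867 yaw 3.0557425636335154 3.581219791905389
dial [438.70221465 -47.61259633  64.95032818] [ 0.7944562  -0.05328383  1.42505801 -1.61393154 -0.55229884]
orange [441.5  -9.   76. ] 38.72996836044554 85.78901177329665
rider [499.7 -58.   80. ] 61.8649546300922 -9.662318886588578
ridertick [491.8 -58.7  74. ] 54.224509517400165 -11.842089050551538
red [478.5 -86.4  73. ] 55.52929197877533 -44.28863420320976
```

Emit:
step_arm(plan=[[[0,0,0,0.17,0.5],[0,0,0,0.34,0.5],[0.2,-2,0,0.51,0.5],[0.4,-4.5,0,0.68,0.5],[0.7,-7,0,0.85,0.5],[0.9,-9.5,0,1.02,0.5],[1.1,-12,0,1.19,0.5],[1.4,-14.5,0,1.36,0.5],[1.6,-17,0,1.53,0.5],[1.8,-18.8,0,1.693,0.5],[1.8,-18.8,0,1.693,0.5],[1.8,-18.8,0,1.693,0.5],[1.8,-18.8,0,1.693,0.5],[1.8,-18.8,0,1.693,0.5]]])

```text
time_s: 6.95
ee_pos: [594.2, -38.9, 299.0]
ee_rot: [180.0, -0.0, 93.3]
force: [0.1, 0.6, -2.7]
gripper_width: 61.6
gripper_force: 20.0
```

```bash
python3 - <<'E'
from h import *
st=state();print(st["ee_pos"],st["ee_rot"],st["qpos"],tool(st,np.array([593.8,-39,91])-st["ee_pos"]))
E
```

```text
[594.18765055 -38.87854069 299.00155421] [ 1.79992052e+02 -1.28313556e-02  9.33020004e+01] [-4.85750792e+00  1.84362162e+01  8.04149664e+01  1.39963981e-02
  8.11427714e+01 -8.16166171e+00] [-1.45511245e-02 -4.22856001e-02  2.08001470e+01]
```

Emit:
step_arm(plan=[[[0,0,4,0,0.5],[0,0,8,0,0.5],[0,0,12,0,0.5],[0,0,15,0,0.5],[0,0,17,0,0.5],[0,0,18.5,0,0.5],[0,0,19.5,0,0.5],[0,0,20.0,0,0.5],[0,0,20.3,0,0.5],[0,0,20.5,0,0.5],[0,0,20.6,0,0.5],[0,0,20.7,0,0.5],[0,0,20.7,0,0.5]]])

```text
time_s: 8.57
ee_pos: [594.2, -39.6, 92.0]
ee_rot: [180.0, -0.0, 93.2]
force: [0.3, -0.6, -2.6]
gripper_width: 61.9
gripper_force: 20.0
```

Force shows it is still carried, so I'll lower in small steps.

Emit:
step_arm(plan=[[[0,0,0.05,0,0.5],[0,0,0.1,0,0.5],[0,0,0.1,0,0.5]]])

```text
time_s: 8.95
ee_pos: [594.3, -39.6, 91.3]
ee_rot: [180.0, -0.0, 93.2]
force: [-1.0, 1.0, 1.0]
gripper_width: 61.7
gripper_force: 20.0
```

Emit:
step_arm(plan=[[[0,0,0.05,0,0.5],[0,0,0.08,0,0.5],[0,0,0.08,0,0.5]]])

```text
time_s: 9.32
ee_pos: [594.3, -39.6, 91.3]
ee_rot: [180.0, 0.0, 93.2]
force: [-1.7, 1.1, 6.0]
gripper_width: 61.7
gripper_force: 20.0
```

Emit:
step_arm(plan=[[[0,0,0,0,0.7],[0,0,0,0,0.75],[0,0,0,0,0.85],[0,0,0,0,0.9],[0,0,0,0,0.9],[0,0,-1,0,0.9],[0,0,-3,0,0.9],[0,0,-7,0,0.9],[0,0,-12,0,0.9],[0,0,-17,0,0.9],[0,0,-17,0,0.9]]])

```text
time_s: 10.7
ee_pos: [596.4, -39.8, 265.8]
ee_rot: [179.4, 0.1, 93.2]
force: [-0.1, 0.7, 0.5]
gripper_width: 82.7
gripper_force: 0.0
```

```bash
python3 - <<'E'
from h import *
st=state();print(st["ee_pos"],st["ee_rot"],tool(st,np.array([438.7,-140,290])-st["ee_pos"]))
E
```

```text
[596.37772582 -39.76172657 265.76968209] [1.79381163e+02 8.03120744e-02 9.32069006e+01] [ -9.12944092 -16.27684849  -2.58618669]
```

Emit:
step_arm(plan=[[[0,0,-2.5,0,0.5],[-2,-4,-2.5,0,0.5],[-4,-8,-2.5,0,0.5],[-6,-12,-2.5,0,0.5],[-6.2,-16.2,-2.5,0,0.5],[-6.2,-16.2,-2.5,0,0.5],[-6.2,-16.2,-2.5,0,0.5],[-6.2,-16.2,-2.5,0,0.5]]])

```text
time_s: 11.7
ee_pos: [436.8, -110.4, 284.8]
ee_rot: [-180.0, -0.0, 93.2]
force: [0.6, -0.1, -0.1]
gripper_width: 45.7
gripper_force: 0.0
```

```bash
python3 - <<'E'
from h import *
st=state();im=grab_frame("wrist");cv2.imwrite("pics/w3.png",cv2.resize(im[:, 160:],None,fx=1.5,fy=1.5,interpolation=cv2.INTER_CUBIC));np.save("w3.npy",st,allow_pickle=True)
print(st["ee_pos"],st["ee_rot"],st["qpos"])
E
```

```text
[ 436.78437405 -110.41180219  284.81364246] [-1.79989318e+02 -1.53865824e-02  9.32451901e+01] [-1.56566476e+01  5.21827067e+00  9.96231537e+01  1.14785125e-02
  7.51736666e+01 -1.89047778e+01]
```

View pics/w3.png

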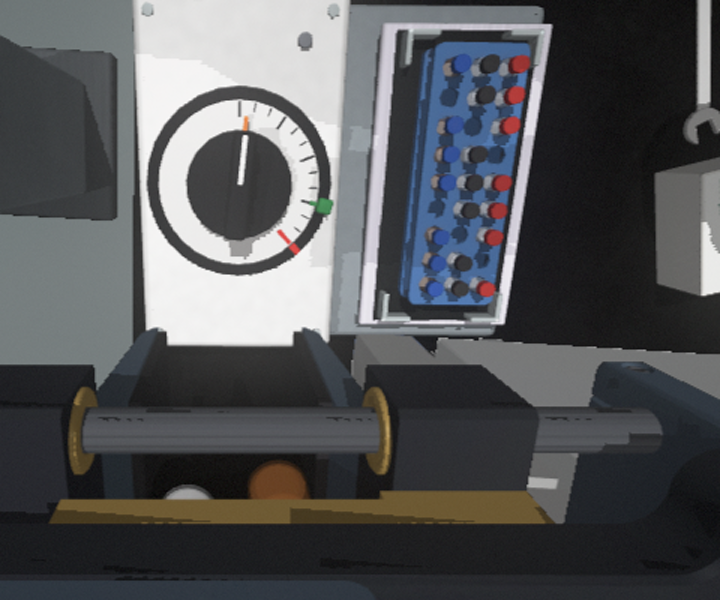

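The rack stands within the lips, with its upper plate corners at about (437,43), (531,43), (502,304) and (408,304). The knob's skirt centre is at (240,184), the orange pointer at (247,124), the rider at (323,206) and the red mark at (288,241).

```bash
python3 - <<'E'
from h import *
st=np.load("w3.npy",allow_pickle=True).item();c=cam("wrist",st)
f=lambda u,v,z:px2w(c,(160+(u-.25)/1.5,(v-.25)/1.5),z)
P=np.array([f(*p,86) for p in((437,43),(531,43),(502,304),(408,304))]);print("rack",P.round(1)[:,:2].tolist(),P.mean(0))
L=[f(*p,74) for p in((399,28),(381,322))];print("front lips",L)
pts=[(240,85),(240,275),(147,180),(332,180)]
k=np.mean([f(*p,73) for p in pts],0);print("ring",k, "skirt",np.mean([f(*p,83) for p in((240,130),(240,241),(187,185),(292,185))],0))
k=k[:2]
for n,p,z in(("orange",(247,124),76),("linetip",(246,133),111),("linebase",(240,184),111),("rider",(323,206),80),("red",(288,241),73),("zero",(239.5,108),72)):
    X=f(*p,z);d=X[:2]-k;print(n,X.round(1),np.hypot(*d),np.degrees(np.arctan2(d[1],d[0])))
print(tool(st,np.array([438.5,-48,108])-st["ee_pos"]))
E
```

```text
rack [[560.2, 45.9], [619.8, 49.3], [636.3, -122.6], [567.9, -126.4]] [596.0372605  -38.46385769  86.        ]
front lips [array([538.30656149,  56.12116829,  74.        ]), array([ 554.26226068, -144.88288427,   74.        ])]
ring [440.57815195 -47.69602907  73.        ] skirt [440.51467018 -49.82666138  83.        ]
orange [443.1  -8.7  76. ] 39.07150770092041 86.36476116150375
linetip [441.8 -16.6 111. ] 31.14331687488609 87.79890721783208
linebase [440.  -47.4 111. ] 0.6812104604706767 152.40224808906274
rider [499.8 -60.3  80. ] 60.55271052763825 -12.013680952347071
red [478.3 -87.3  73. ] 54.70456123787092 -46.3925351263695
zero [437.4   1.6  72. ] 49.40823848577241 93.71140466943355
[ 6.21671155  0.52789114 17.68293625]
```

Emit:
step_arm(plan=[[[3,0.3,0,0.11,0.5],[6.2,0.65,3,0.11,0.5],[6.2,0.65,7,0.11,0.5],[6.2,0.65,11,0.11,0.5],[6.2,0.65,14,0.11,0.5],[6.2,0.65,16,0.11,0.5],[6.2,0.65,17.6,0.11,0.5],[6.2,0.65,17.6,0.11,0.5],[6.2,0.65,17.6,0.11,0.5]]])

```text
time_s: 12.88
ee_pos: [439.8, -48.2, 109.5]
ee_rot: [180.0, -0.0, 86.9]
force: [-0.7, -1.0, 0.8]
gripper_width: 45.9
gripper_force: 0.0
```

Emit:
step_arm(plan=[[[0,0,0,0,0.3],[0,0,0,0,0.2],[0,0,0,0,0.1],[0,0,0,0,0.05],[0,0,0,0,0.05],[0,0,0,0,0.05]]], newtons=25)

```text
time_s: 13.62
ee_pos: [439.7, -48.4, 109.4]
ee_rot: [179.9, 0.0, 86.9]
force: [1.7, 0.0, 0.7]
gripper_width: 14.9
gripper_force: 25.0
```

```bash
python3 - <<'E'
from workcell import *
s=state();print(s["ee_pos"],s["ee_rot"],s["qpos"],s["force"],s["torque"],s["gripper_width"],s["gripper_force"])
E
```

```text
[439.65197159 -48.3680246  109.4360489 ] [1.79909141e+02 1.79546851e-03 8.69081511e+01] [-7.77196900e+00  1.39326706e+01  1.16874709e+02  7.44029710e-03
  4.91019183e+01 -4.68498834e+00] [1.70617108 0.00509112 0.67314572] [-0.08494426 -0.26332283  0.00632211] 14.857206309592431 24.99851793050766
```

Emit:
step_arm(plan=[[[0,0,0,0.08,0.05],[0,0,0,0.22,0.05],[0,0,0,0.36,0.05],[0,0,0,0.5,0.05],[0,0,0,0.64,0.05],[0,0,0,0.78,0.05],[0,0,0,0.92,0.05],[0,0,0,1.06,0.05],[0,0,0,1.2,0.05],[0,0,0,1.34,0.05],[0,0,0,1.48,0.05],[0,0,0,1.62,0.05],[0,0,0,1.76,0.05],[0,0,0,1.9,0.05],[0,0,0,2.04,0.05],[0,0,0,2.18,0.05],[0,0,0,2.32,0.05],[0,0,0,2.43,0.05],[0,0,0,2.45,0.05],[0,0,0,2.45,0.05]]], newtons=30)

```text
time_s: 16.12
ee_pos: [440.4, -51.0, 109.4]
ee_rot: [180.0, -0.4, -53.4]
force: [3.7, -11.7, -1.9]
gripper_width: 14.9
gripper_force: 30.0
```

```bash
python3 - <<'E'
from workcell import *
s=state();print(s["ee_pos"],s["ee_rot"],s["qpos"],s["force"],s["torque"],s["gripper_width"],s["gripper_force"])
E
```

```text
[440.40802502 -50.98306194 109.44541738] [179.96010566  -0.36244392 -53.35088658] [ -7.88707622  13.96005712 116.83361366  -0.37950379  48.98118339
 135.71244541] [  3.71683459 -11.71143376  -1.89127914] [-1.8550311  -0.35355987 -0.05767623] 14.91156396711206 29.999591410160065
```

Emit:
step_arm(plan=[[[0,0,0,-0.08,0.05],[0,0,0,-0.2,0.05],[0,0,0,-0.32,0.05],[0,0,0,-0.44,0.05],[0,0,0,-0.56,0.05],[0,0,0,-0.66,0.05],[0,0,0,-0.73,0.05],[0,0,0,-0.76,0.05],[0,0,0,-0.76,0.05],[0,0,0,-0.76,0.05],[0,0,0,-0.76,0.05]]])

```text
time_s: 17.5
ee_pos: [441.0, -50.1, 109.5]
ee_rot: [179.8, -0.3, -9.8]
force: [5.3, -7.2, -2.4]
gripper_width: 15.1
gripper_force: 30.0
```

Emit:
step_arm(plan=[[[0,0,0,0,0.2],[0,0,0,0,0.4],[0,0,0,0,0.5],[0,0,0,0,0.5],[0,0,-2,0,0.5],[0,0,-6,0,0.5],[0,0,-11,0,0.5],[0,0,-16,0,0.5],[-3,0,-18,0,0.5],[-7,0,-18,0,0.5],[-7,0,-18,0,0.5],[-7,0,-18,0,0.5]]])

```text
time_s: 19.0
ee_pos: [370.4, -36.3, 289.2]
ee_rot: [-180.0, -0.1, -9.9]
force: [0.1, -0.2, 0.3]
gripper_width: 45.5
gripper_force: 0.0
```

```bash
python3 - <<'E'
from h import *
st=state();im=grab_frame("wrist");cv2.imwrite("pics/w4.png",cv2.resize(im[:260,160:480],None,fx=2.3,fy=2.3,interpolation=cv2.INTER_CUBIC));np.save("w4.npy",st,allow_pickle=True)
print(st["ee_pos"],st["ee_rot"],st["qpos"])
E
```

```text
[370.39201779 -36.25716101 289.24378103] [-1.79993134e+02 -5.58919799e-02 -9.91686638e+00] [-7.36522741e+00 -2.49744897e+00  1.06972433e+02  4.51499433e-03
  7.54688739e+01  9.25505049e+01]
```

View pics/w4.png

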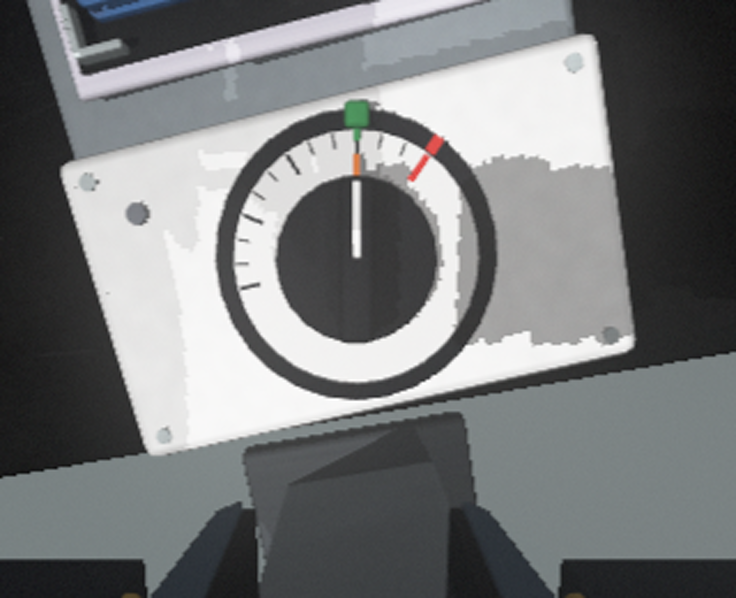

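The white line and orange pointer at (357,165) line up exactly with the green rider at (357,115). The rack was seen inside the lips in the earlier view, and the robot is clear of everything.

```bash
python3 -c "
from workcell import *
print(job_done())"
```

```text
the job is handed in; nothing more can be done
None
```

I put the rack on the platform inside the corner lips, wound the timer to about 2.56 rad, turned it back into line with the green rider, and handed the job in with the robot clear of everything; no verdict came back.

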